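# Oil and shake the rotor bushings

## Robot

A 6-joint arm with a two-finger parallel gripper is mounted at the origin on the work surface. World frame = base frame: x ahead of the robot, y to its left, z up, the work surface at z = 0. Lengths are in m, angles in rad, forces in N, time in s.
With the tool pointing down it reaches from about 0.2 to 0.875 m from the base axis. Payload 3.4 kg.
Tool frame: the origin (TCP) lies midway between the tips of the shut fingers; the grasp point (between the pads) lies 19 mm behind it (hold_point_z is the distance from the TCP to the grasp point, in m); z points along the fingers, y is the line along which they close (so a half turn about z gives the same grasp; the last joint's range is limited). The gripper opens to 94 mm and grips with 3 to 60 N. Pads are 16 mm wide; open, the fingers measure 119 mm over their backs; the gripper's body (75 mm by 177 mm) begins 78 mm behind the grasp point.
Start: joints at [-0.121, 0.276, 1.505, -0, 1.361, -0.121], TCP at [0.575, -0, 0.172] pointing down, gripper open.
Joint ranges: [-2.89, 2.89], [-0.75, 2.08], [0.22, 2.7], [-1.18, 4.32], [0.11, 2.71], [-2.7, 2.7]. Speed limits (rad/s): [2.57, 2.57, 3.14, 3.14, 3.14, 3.14].

## Interface

Orientations are given as [roll, pitch, yaw] about the fixed x, y, z axes, in that order (R = Rz(yaw) Ry(pitch) Rx(roll)).
In Python, from cell import * gives the robot as it stands.
- The arm moves only by the tool move_arm, never from a script. Its argument "targets" is a list of rows, each a list of 5 numbers: the closure, from -1 (fully open) to 1 (shut), then the shift along the tool's x, y, z each as a share of 0.075 m, from -1 to 1, then the turn about the tool's z as a share of 2 pi rad, from -1 to 1. A call has exactly 8 rows; each row shifts and turns the commanded pose from where the row before left it, along the tool's axes as they then stand; what a row does not reach is not made up. A row lasts 1/8 s, in which the tool goes at most 62.5 mm and 10.7 degrees, less where a joint would pass 70% of its speed; a pose out of reach is approached as far as the arm can. A call with a number of a shift or a turn outside -1 to 1 is refused whole. A call with a gripper value outside its range is refused whole. The fingers move at their own pace and stop on an object; "squeeze" is the grip in N (left out, the last holds). Time passes only in rows, so rows that do not move let the fingers close, or fill a call up. It gives the time, the measured TCP pose, the force, the opening and the grip force at its end, in the units of the state.
- read_state(): the state, without advancing time (a new reading comes with each control period).
- get_image(name): name is "scene" or "side" or "wrist"; returns the picture (400x640x3 uint8, red, green, blue); there is no depth.
- get_calibration(name): a dict with "fx", "fy", "cx", "cy" (pixels), "world_from_camera" (4x4, takes a point from camera to world coordinates). Camera axes: x right, y down, z forward; pixel columns grow to the right and rows downward; lengths in m; the calibration is good to about 2 mm. A picture is of the moment at which its call begins: read the wrist's pose just before it. get_calibration takes no time and is no camera call; for the wrist camera it gives the pose at the moment of the call.
- hand_in(): hands the job in; it is judged then, once.
The state is a dict: "t": time; "joint_pos": joint angles; "qvel": joint speeds; "joint_efforts": joint torques, N m; "eef_pos": TCP position; "orientation": TCP orientation; "contact_force": force on the tool from outside, world axes, zero at the start; "ft_torque": the same for the moment, N m; "gripper_width": finger opening in m; "grasp_force": force on a finger pad.
Only numpy, scipy, OpenCV 4.12 (cv2) and the standard library are available. Lean on these libraries where they do the work, as an engineer would, in place of code of your own. Each camera call takes 0.05 s, during which the arm holds its last target. There are 200 camera calls.

## Task

Put every small steel bushing that is on the bench into the chrome cup, then charge the oil mister by pressing its pump pedal down to the stop and letting it rise. Stand the loaded cup in the middle of the round spot of the mister, press the mister's cap all the way down and let it spring back up (never spray unless the cup is standing on the spot); next, holding the loaded cup in the gripper, press it squarely down onto the sprung pad of the touch shaker until the pad is fully down and keep it there for a good second. Finally stand the cup, upright and with all its bushings, in the middle of the black round anvil and let go; leave the brass sleeve, the bearing race and the wrench where they are.

Things in the scene. Friction and masses are not known exactly. Their poses are not given: they have to be found in the camera images.
- cup: open chrome cup, straight-sided, 68 mm outer diameter, 62 mm tall, wall 3 mm (inside 62 mm wide), floor 4 mm, 220 g empty; loose; origin: centre of its underside, z up through the mouth
- bush1: steel bushing, a plain cylinder 24 mm in diameter and 22 mm tall (a dark bore shows on each; treat it as solid), 50 g; up to five stand on the bench, some may be absent; origin: centre of its underside, z along its axis
- bush2: steel bushing, a plain cylinder 24 mm in diameter and 22 mm tall (a dark bore shows on each; treat it as solid), 50 g; up to five stand on the bench, some may be absent; origin: centre of its underside, z along its axis
- bush3: steel bushing, a plain cylinder 24 mm in diameter and 22 mm tall (a dark bore shows on each; treat it as solid), 50 g; up to five stand on the bench, some may be absent; origin: centre of its underside, z along its axis
- bush4: steel bushing, a plain cylinder 24 mm in diameter and 22 mm tall (a dark bore shows on each; treat it as solid), 50 g; up to five stand on the bench, some may be absent; origin: centre of its underside, z along its axis
- bush5: steel bushing, a plain cylinder 24 mm in diameter and 22 mm tall (a dark bore shows on each; treat it as solid), 50 g; up to five stand on the bench, some may be absent; origin: centre of its underside, z along its axis
- oiler: oil mister, fixed to the bench: aluminium base plate 100 x 250 mm, 6 mm thick, with a grey can (60 mm diameter) clamped upright on its +y end, 75 mm from the origin, and a round dark spot (84 mm diameter) on its -y end; origin: centre of the plate's underside
- spot (a point): middle of the round dark spot on the mister's plate, on its top face (6 mm above the bench), where the cup stands; 150 mm from the can's axis
- cap_top (a point): middle of the top of the white sprung cap (30 mm diameter) on the mister's can, about 163 mm above the bench when up; moves with the cap
- cap (a joint): travel of the mister's cap in m: 0 up, 0.007 fully down; fully down takes about 5.5 N; springs back when released
- pump: the mister's charging pump, fixed beyond it: dark base 120 x 60 mm with a sloping ribbed aluminium pedal 100 x 52 mm, hinged at the base's +x end (21 mm above the bench), free end towards -x and about 51 mm above the bench when up; origin: centre of the base's underside
- pedal_tread (a point): point to press on the pedal's top face, on its middle line, 80 mm from the hinge; about 48 mm above the bench when up, 24 mm lower when down; moves with the pedal
- pedal (a joint): angle of the pump pedal in rad: 0 up, 0.3 down at its stop (pedal level); the stop takes about 8 N at the tread; springs back when released
- shaker: touch shaker, fixed: grey housing 130 x 130 mm, 36 mm tall, with a round black rubber pad in the middle of its top; origin: centre of the housing's underside
- pad_top (a point): middle of the top face of the shaker's pad (84 mm diameter), 56 mm above the bench when up; moves with the pad
- pad (a joint): travel of the shaker's pad in m: 0 up, 0.008 fully down; fully down takes about 13 N, the loaded cup's own weight barely moves it; springs back when released
- anvil: black phenolic press anvil, fixed disc 90 mm in diameter, 22 mm tall, flat top; origin: centre of its underside
- sleeve: bystander: brass sleeve, 34 mm diameter, 50 mm tall, loose; origin: centre of its underside
- race: bystander: flat bearing race, 60 mm diameter, 16 mm tall, loose; origin: centre of its underside
- wrench: bystander: wrench lying on the bench, loose; origin: its middle
There are look-alikes about, which are no part of the job. Leave any red look-alike of the bush2 alone. Of the things that look like the pump, take the one that is nearest to the robot's base at the start.

How it is judged:
On the way, in this order (a step that is already met when the one before it is completed fails the run):
1. every bushing on the bench is in the cup (horizontal distance between each of bush1, bush2, bush3, bush4, bush5 and cup below 0.034 m and z of bush1 in the frame of cup between -0.002 and 0.058 m and z of bush2 in the frame of cup between -0.002 and 0.058 m and z of bush3 in the frame of cup between -0.002 and 0.058 m and z of bush4 in the frame of cup between -0.002 and 0.058 m and z of bush5 in the frame of cup between -0.002 and 0.058 m), for 0.2 s.
2. the pump pedal is pressed down to its stop (value of joint pedal above 0.27 rad), for 0.1 s.
3. the pump pedal is let back up (value of joint pedal below 0.05 rad), for 0.1 s.
4. the mister's cap is pressed fully down while the loaded cup stands in the middle of the spot (all of step 1 and value of joint cap above 0.0058 m and horizontal distance between cup and spot below 0.018 m and z of cup in the frame of spot below 0.006 m and angle between cup's own z axis and vertical below 0.12 rad), for 0.1 s.
5. the mister's cap is let back up (value of joint cap below 0.0015 m), for 0.1 s.
6. the loaded cup, held in the gripper, presses the shaker's pad fully down and keeps it down for 0.8 s (all of step 1 and value of joint pad above 0.0068 m and contact force between cup and shaker above 4 N and contact force between the fingers and cup above 1 N and horizontal distance between cup and pad_top below 0.02 m), for 0.8 s.
At the end, for the whole second after the job is handed in: The cup stands released, upright (within 0.12 rad) and at rest on the anvil's top, its centre within 15 mm of the anvil's, with every bushing inside it; the mister's cap, the pump pedal and the shaker's pad are up (all of step 1 and horizontal distance between cup and anvil below 0.015 m and z of cup in the frame of anvil between 0.018 and 0.027 m and angle between cup's own z axis and vertical below 0.12 rad and linear speed of cup below 0.02 m/s and value of joint each of cap, pad below 0.0015 m and value of joint pedal below 0.05 rad); the robot touches nothing.
It fails at once if the mister's cap is pressed while the cup is not on the spot (value of joint cap above 0.004 m and horizontal distance between cup and spot above 0.03 m).
It fails at once if a bystander (brass sleeve, bearing race or wrench) is moved by more than 30 mm (distance of any of sleeve, race, wrench from where it was at the start of the episode above 0.03 m).
Of bush1, bush2, bush3, bush4, bush5 only 3 to 5 are there at a start; the rules pass over those that are not, and their reading is None.
At some moment in a run one of bush1, bush2, bush3, bush4, bush5 may be knocked a few centimetres aside while the robot is not near it.
Once in a run the grip may slacken for a moment while it holds something.
It also fails if it takes over 200 s, if anything falls off the work surface, if the arm or the gripper's body presses on something with over 40 N, if the wrist force passes 120 N, or if a joint passes its speed limit or range.

## Working session

There is one attempt and no reset: what is moved stays moved. The work goes in short steps, Python scripts to look and compute and a tool call to move; the robot and the scene stay as the last step left them, time stands still between calls to the robot, and variables do not carry over. Pictures are saved under pics/ and viewed, at most 14 in all, crops included, and the job is handed in when it is done.

Besides the shell and the picture viewer there is one more tool, called after "Request:" by a JSON object that holds its "op" and its "data", one argument or row to a line. move_arm: Moves the arm, as the interface text tells. Shift numbers are shares of 0.075 m and turn numbers shares of 2 pi rad, none past 1 either way. Its arguments: {"type":"object","properties":{"targets":{"type":"array"},"squeeze":{"type":"number"}},"required":["targets"]}

```bash
ls; mkdir -p pics; cat > h.py <<'E'
from cell import *
import numpy as np, cv2
def save(cam,name):
    im=get_image(cam); cv2.imwrite(f"pics/{name}.png",im[:,:,::-1]); return im
def ray(cal,u,v):
    T=np.array(cal["world_from_camera"]); d=T[:3,:3]@np.array([(u-cal["cx"])/cal["fx"],(v-cal["cy"])/cal["fy"],1]); return T[:3,3],d/np.linalg.norm(d)
def atz(cal,u,v,z):
    o,d=ray(cal,u,v); return o+d*(z-o[2])/d[2]
def tri(*rs):
    A=sum(np.eye(3)-np.outer(d,d) for o,d in rs); b=sum((np.eye(3)-np.outer(d,d))@o for o,d in rs); return np.linalg.solve(A,b)
def proj(cal,p):
    T=np.linalg.inv(np.array(cal["world_from_camera"])); c=T[:3,:3]@np.array(p)+T[:3,3]; return cal["fx"]*c[0]/c[2]+cal["cx"],cal["fy"]*c[1]/c[2]+cal["cy"]
E
python3 - <<'E'
from h import *
import json
a=save("scene","scene1");b=save("side","side1");c=save("wrist","wrist1")
for n in("scene","side","wrist"):
    k=get_calibration(n);print(n,k["fx"],k["cx"],k["cy"],np.round(k["world_from_camera"],3).tolist())
print(read_state())
E
```

```text
pics
scene 388.51473349718253 319.4543626898151 202.93579010139732 [[-0.593, 0.654, -0.47, 1.109], [0.805, 0.493, -0.331, 0.393], [0.015, -0.574, -0.818, 0.974], [0.0, 0.0, 0.0, 1.0]]
side 480.25611837709715 320.62807245018263 204.44992546850574 [[0.99, -0.075, 0.123, 0.465], [-0.144, -0.502, 0.853, -0.932], [-0.002, -0.862, -0.507, 0.695], [0.0, 0.0, 0.0, 1.0]]
wrist 323.3101404612844 323.5354220991647 199.52913230110045 [[1.0, 0.0, -0.001, 0.575], [-0.0, -0.972, -0.236, 0.069], [-0.001, 0.236, -0.972, 0.384], [0.0, 0.0, 0.0, 1.0]]
{'t': 0.15, 'joint_pos': array([-1.21000621e-01,  2.76433593e-01,  1.50578291e+00,  2.58156034e-06,
        1.36067244e+00, -1.20980559e-01]), 'qvel': array([-0.00112406, -0.00240912, -0.00339907, -0.00132679,  0.00103578,
        0.00142424]), 'joint_efforts': array([ 2.15351523e-03, -4.04925048e+01, -2.37432325e+01,  7.02095032e-02,
        3.15094914e-02, -7.84152348e-05]), 'eef_pos': array([5.74568022e-01, 4.78579289e-05, 1.71336345e-01]), 'orientation': array([-3.14030614e+00, -1.58949448e-04,  1.57077562e+00]), 'contact_force': array([-0.48645388, -0.63879676, -0.08494292]), 'ft_torque': array([-0.00703364,  0.02376193,  0.01812414]), 'grasp_force': 0.0, 'gripper_width': 0.09377451798436469}
```

View pics/scene1.png

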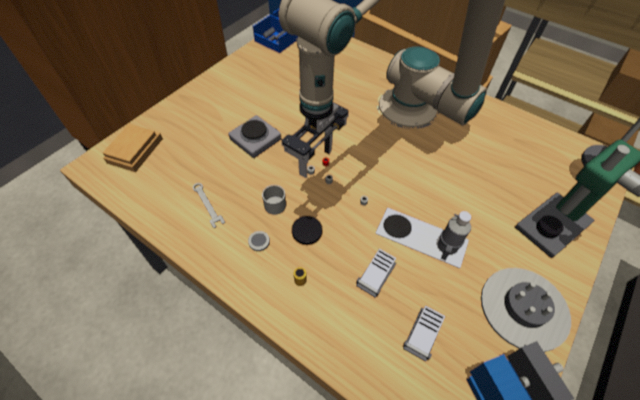

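View pics/side1.png

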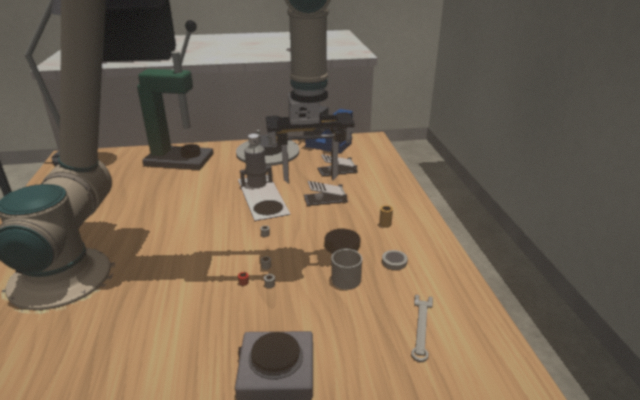

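The scene picture shows three steel bushings at (311,169), (329,179) and (364,200), and a red look-alike at (326,161). The cup is at (274,200), the anvil at (307,230), the shaker at (255,132), the mister spot at (397,226), the sleeve at (300,276), the race at (259,241) and the wrench at (208,206). The two pumps are at (377,272) and (425,332); the first is nearer the base. The side picture agrees.

```bash
python3 - <<'E'
import cv2,numpy as np
a=cv2.imread("pics/scene1.png")[110:310,220:480];b=cv2.imread("pics/side1.png")[120:400,225:425]
cv2.imwrite("pics/c1.png",cv2.resize(a,None,fx=3,fy=3,interpolation=cv2.INTER_CUBIC)) 
cv2.imwrite("pics/c2.png",cv2.resize(b,None,fx=2.1,fy=2.1,interpolation=cv2.INTER_CUBIC))
E
```

```text
(no output)
```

View pics/c1.png

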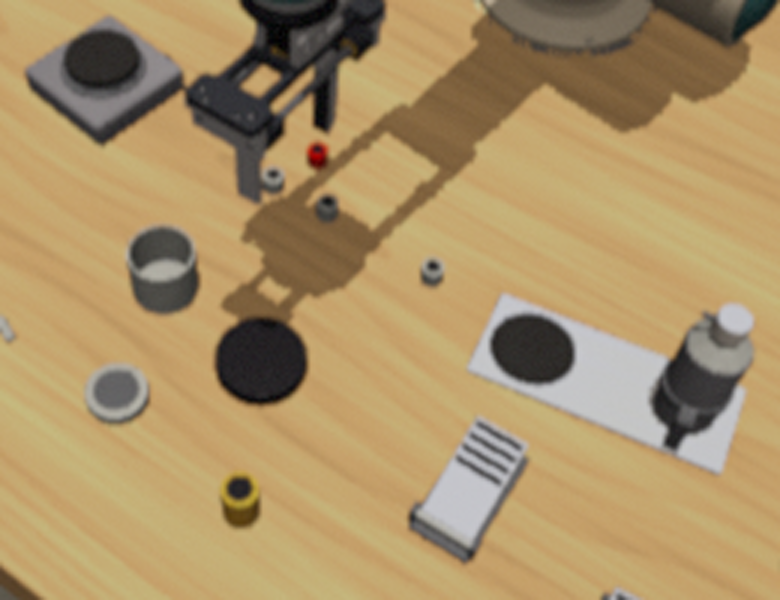

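View pics/c2.png

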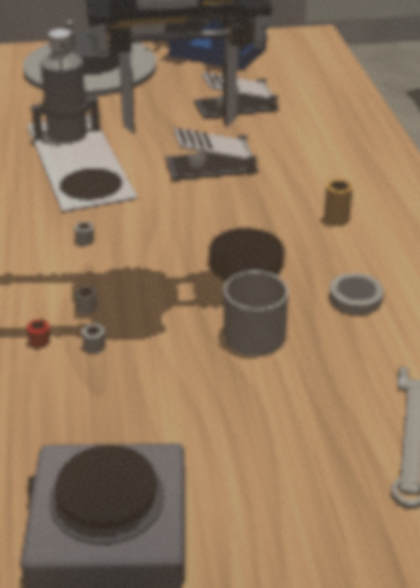

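View pics/wrist1.png

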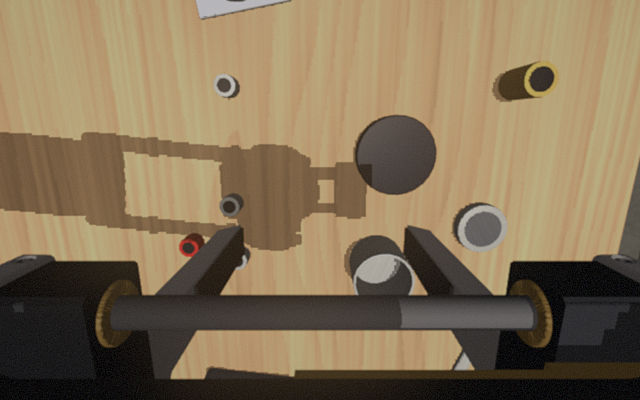

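The wrist picture shows b3 at (225,85), b2 at (231,203), b1 half hidden by a finger at (243,258), red at (189,246), the anvil at (396,154) and the cup rim at (383,278). The near pump is at crop (470,490), with its ribbed free end towards the robot (crop 500,435). It is the nearer of the two, so it is the one meant.

```bash
python3 - <<'E'
from h import *
S=get_calibration("scene");D=get_calibration("side");W=get_calibration("wrist")
P=dict(b1=((273,173),(93,329),None),b2=((327,201),(86,294),(231,204)),b3=((432,265),(84,229),(225,86)),red=((318,149),(38,326),(190,246)),
cup=((162,256),(255,292),(383,279)),anvil=((261,358),(247,255),(396,154)),spot=((533,348),(91,185),None),cap=((736,321),(61,35),None),pad=((103,57),(106,487),None),
race=((118,391),(357,292),(481,228)),sleeve=((240,488),(339,187),(540,79)),pfreeA=((480,420),(178,129),None),pfreeB=((527,447),None,None),platecornerA=((503,294),(66,209),None),platecornerB=((470,369),(134,200),None))
for n,(s,d,w) in P.items():
    r=[ray(S,220+s[0]/3,110+s[1]/3)]
    if d:r.append(ray(D,225+d[0]/2.1,120+d[1]/2.1))
    if w:r.append(ray(W,*w))
    if len(r)<2:continue
    p=tri(*r);e=[np.linalg.norm(np.cross(p-o,q))*1000 for o,q in r]
    print(n,np.round(p,4),np.round(e,1),"radius",np.round(np.hypot(*p[:2]),3))
for n,u,v,z in [("freeA",480,420,.051),("freeB",527,447,.051),("hingeA",415,510,.021),("hingeB",470,550,.021)]:
    print(n,atz(S,220+u/3,110+v/3,z))
for n,u,v,z in [("shA",28,74,.036),("shB",100,142,.036),("shC",183,74,.036),("shD",108,15,.036)]:
    print(n,atz(S,220+u/3,110+v/3,z))
E
```

```text
b1 [ 0.4702 -0.0942  0.0227] [1.3 1.3] radius 0.479
b2 [ 0.4657 -0.0262  0.0187] [2.8 1.8 1.9] radius 0.466
b3 [0.4688 0.1055 0.0187] [2.5 2.3 0.6] radius 0.481
red [ 0.4131 -0.0767  0.0198] [2.3 1.3 1.1] radius 0.42
cup [ 0.6409 -0.1002  0.056 ] [0.9 0.9 0.6] radius 0.649
anvil [0.6568 0.0317 0.0121] [2.8 2.5 1.3] radius 0.658
spot [0.483  0.2338 0.0036] [2.1 2.1] radius 0.537
cap [0.4582 0.3825 0.1592] [2.2 2.2] radius 0.597
pad [ 0.4687 -0.3339  0.0486] [2.4 2.4] radius 0.575
race [ 0.7653 -0.0563  0.0104] [2.9 2.6 0.4] radius 0.767
sleeve [0.787  0.1092 0.0473] [2.  2.1 0.3] radius 0.795
pfreeA [0.6092 0.2459 0.0678] [5.4 5.4] radius 0.657
platecornerA [0.4473 0.1775 0.0048] [3.2 3.2] radius 0.481
platecornerB [ 0.5371  0.1957 -0.0018] [2. 2.] radius 0.572
freeA [0.60588144 0.24178461 0.051     ]
freeB [0.60397427 0.28898938 0.051     ]
hingeA [0.70027857 0.23745567 0.021     ]
hingeB [0.70287873 0.29563311 0.021     ]
shA [ 0.52776747 -0.39199572  0.036     ]
shB [ 0.55474856 -0.2604242   0.036     ]
shC [ 0.42324341 -0.25462307  0.036     ]
shD [ 0.40225319 -0.38510855  0.036     ]
```

Request:
{"op": "move_arm", "data": {
  "targets": [
    [0,-0.42,-0.465,0.3,0],
    [0,-0.42,-0.465,0.3,0],
    [0,-0.415,-0.465,0.3,0],
    [0,0,0,0,0],
    [0,0,0,0,0],
    [0,0,0,0,0],
    [0,0,0,0,0],
    [0,0,0,0,0]
  ],
  "squeeze": 25
}}

```text
t: 1.15
eef_pos: [0.471, -0.0938, 0.1047]
orientation: [3.141, 0.0, 1.572]
contact_force: [-0.7, 1.2, -0.6]
gripper_width: 0.0471
grasp_force: 0.0
```

```bash
python3 - <<'E'
from h import *
W=get_calibration("wrist");save("wrist","w2");s=read_state();print(s["eef_pos"],s["gripper_width"],s["orientation"])
for n,p in dict(b1=(.4702,-.0942,.022),b2=(.466,-.026,.022),cup=(.641,-.100,.062)).items():print(n,proj(W,p))
print(np.round(W["world_from_camera"],3).tolist())
E
```

```text
[ 0.47079934 -0.09384679  0.10459267] 0.047178061822318394 [3.14125726e+00 1.03890098e-04 1.57157954e+00]
b1 (np.float64(322.28596720993005), np.float64(197.645473961323))
b2 (np.float64(317.5436964105818), np.float64(122.90959712371445))
cup (np.float64(529.8591995413152), np.float64(215.8437964189385))
[[1.0, 0.001, 0.001, 0.471], [0.001, -0.972, -0.236, -0.024], [0.001, 0.236, -0.972, 0.317], [0.0, 0.0, 0.0, 1.0]]
```

View pics/w2.png

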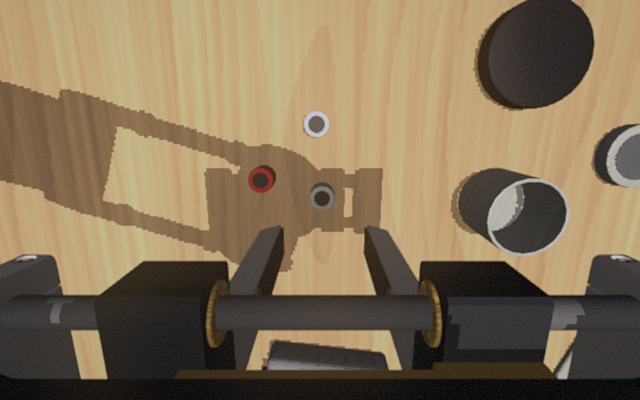

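The wrist picture shows b1 at (321,196), where it was predicted at (322,198). b2 is at (316,124) and the cup rim at (527,217), both as predicted.

Request:
{"op": "move_arm", "data": {
  "targets": [
    [0,0,0,0.45,0],
    [0,0,0,0.45,0],
    [0,0,0,0.28,0],
    [0,0,0,0.15,0],
    [0,0,0,0,0],
    [1,0,0,0,0],
    [1,0,0,0,0],
    [1,0,0,0,0]
  ]
}}

```text
t: 2.2
eef_pos: [0.4709, -0.0943, 0.0053]
orientation: [3.14, 0.0, 1.571]
contact_force: [-0.5, 0.7, 0.5]
gripper_width: 0.0206
grasp_force: 0.0
```

Request:
{"op": "move_arm", "data": {
  "targets": [
    [1,0,0,0,0],
    [1,0,0,0,0],
    [1,0,0,0,0],
    [1,0,0,-0.5,0],
    [1,0,0,-0.5,0],
    [1,0,0,-0.4,0],
    [1,0,0,0,0],
    [1,0,0,0,0]
  ]
}}

```text
t: 3.2
eef_pos: [0.4695, -0.0938, 0.1087]
orientation: [-3.14, -0.001, 1.571]
contact_force: [-1.0, -0.1, -0.1]
gripper_width: 0.0005
grasp_force: 0.0
```

```bash
python3 - <<'E'
from h import *
a=save("wrist","w3");s=read_state();print(s["eef_pos"],s["gripper_width"],s["grasp_force"])
b=save("side","s3")
E
```

```text
[ 0.46923136 -0.09372931  0.10831604] 0.0010774791691988642 0.0
```

View pics/w3.png

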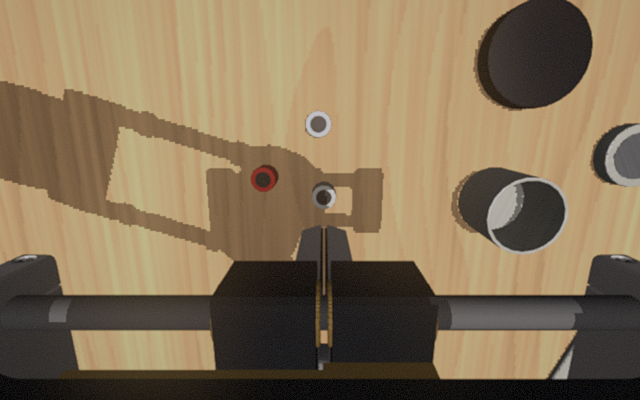

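The wrist picture shows b1 still standing at (323,195), not moved, so the fingers closed without touching it. I'll check the tip position against the TCP reading in the side and scene views.

```bash
python3 - <<'E'
from h import *
s=read_state();t=s["eef_pos"];a=save("scene","s4");b=cv2.imread("pics/s3.png")[:,:,::-1];print(t)
o=[]
for im,c in((a,"scene"),(b,"side")):
    k=get_calibration(c);u,v=proj(k,t);g=proj(k,[.4702,-.0942,.022]);print(c,u,v,g)
    x0,y0=int(u)-50,int(v)-60;cr=cv2.resize(im[y0:y0+130,x0:x0+100,::-1],None,fx=4,fy=4,interpolation=cv2.INTER_CUBIC)
    for q,col in(((u,v),(0,255,0)),(g,(255,0,255))):
        cv2.drawMarker(cr,(int((q[0]-x0+.5)*4),int((q[1]-y0+.5)*4)),col,cv2.MARKER_CROSS,12,1)
    o.append(cr)
cv2.imwrite("pics/c4.png",np.hstack(o))
E
```

```text
[ 0.46924294 -0.093734    0.10822338]
scene 310.90053722503995 149.38440787267018 (np.float64(310.6771194332944), np.float64(168.05230604369922))
side 266.01842242671995 244.43838667725007 (np.float64(268.8073838665101), np.float64(276.6483218557206))
```

View pics/c4.png

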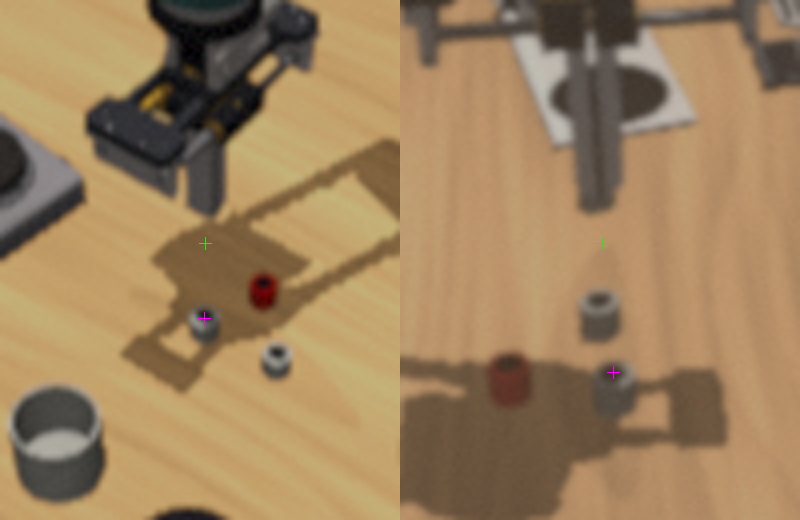

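The fingertips sit at crop (207,213) in the scene view and (597,208) in the side view. Both are about 30 crop pixels above the TCP marker, so I'll triangulate the offset.

```bash
python3 - <<'E'
from h import *
S=get_calibration("scene");D=get_calibration("side");W=get_calibration("wrist")
r=[ray(S,260+207/4-.5,89+210/4-.5),ray(D,216+197/4-.5,184+206/4-.5)]
p=tri(*r);print(p,[np.linalg.norm(np.cross(p-o,q))*1000 for o,q in r],p-read_state()["eef_pos"],read_state()["eef_pos"])
print(proj(W,p))
# bushes, same crop
for n,a,c in(("b1",(205,317),(213,373)),("b2",(277,350),(199,300))):
    r=[ray(S,260+a[0]/4-.5,89+a[1]/4-.5),ray(D,216+c[0]/4-.5,184+c[1]/4-.5)];print(n,tri(*r))
E
```

```text
[ 0.46585324 -0.0973627   0.13652363] [np.float64(2.6161367338405443), np.float64(2.6161367338407358)] [-0.00346157 -0.00358944  0.02825723] [ 0.46931481 -0.09377326  0.1082664 ]
(np.float64(317.1770069342874), np.float64(244.83107879784862))
b1 [ 0.46972513 -0.09464365  0.02234763]
b2 [ 0.46452094 -0.02842421  0.02401064]
```

The real tips are about 26 mm above the reported TCP, which explains the miss: at a reading of 0.005 the tips were at about 0.03. I'll go that much deeper and check the contact force.

Request:
{"op": "move_arm", "data": {
  "targets": [
    [0,0,0,0,0],
    [0,0,0,0,0],
    [0,0,0,0,0],
    [0,0,0,0.4,0],
    [0,0,0,0.5,0],
    [0,0,0,0.4,0],
    [0,0,0,0.25,0],
    [0,0,0,0,0]
  ]
}}

```text
t: 4.35
eef_pos: [0.4692, -0.0937, -0.0077]
orientation: [-3.139, -0.001, 1.571]
contact_force: [1.3, -0.2, 0.6]
gripper_width: 0.0469
grasp_force: 0.0
```

Request:
{"op": "move_arm", "data": {
  "targets": [
    [0,0,0,0.07,0],
    [0,0,0,0.07,0],
    [0,0,0,0,0],
    [1,0,0,0,0],
    [1,0,0,0,0],
    [1,0,0,0,0],
    [1,0,0,0,0],
    [1,0,0,0,0]
  ]
}}

```text
t: 5.35
eef_pos: [0.4705, -0.0942, -0.0169]
orientation: [3.141, 0.0, 1.571]
contact_force: [-0.1, -0.8, 1.9]
gripper_width: 0.0227
grasp_force: 25.0
```

Request:
{"op": "move_arm", "data": {
  "targets": [
    [1,0,0,-0.6,0],
    [1,0,0,-0.63,0],
    [1,-0.03,0.56,0,0],
    [1,-0.03,0.56,0,0],
    [1,-0.03,0.56,0,0],
    [1,0,0.57,0,0],
    [1,0,0,0,0],
    [1,0,0,0,0]
  ]
}}

```text
t: 6.35
eef_pos: [0.6379, -0.1006, 0.0744]
orientation: [-3.139, -0.001, 1.571]
contact_force: [-0.4, -0.2, -0.4]
gripper_width: 0.023
grasp_force: 25.0
```

```bash
python3 - <<'E'
from h import *
W=get_calibration("wrist");a=save("wrist","w5");s=read_state();print(s["eef_pos"],s["gripper_width"],s["grasp_force"])
print(proj(W,(.639,-.101,.062)))
E
```

```text
[ 0.63763064 -0.10064388  0.07470491] 0.022590649538771247 24.99988943338394
(np.float64(324.6611915070424), np.float64(219.92209793037551))
```

View pics/w5.png

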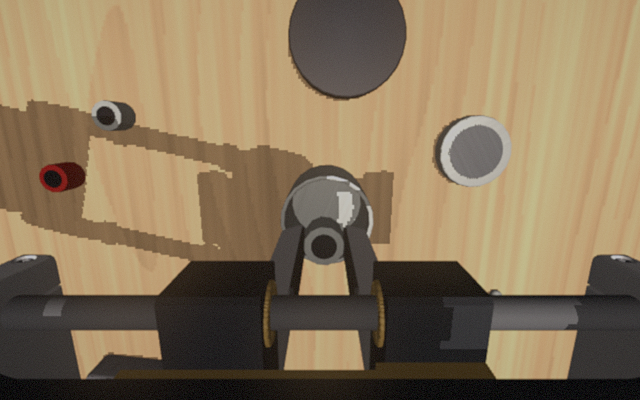

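The wrist picture shows the bushing held at (324,246) over the cup, whose rim centre is at about u=328. I'll shift 3 mm in +x, lower and release.

Request:
{"op": "move_arm", "data": {
  "targets": [
    [1,0,0.04,0.25,0],
    [1,0,0,0.25,0],
    [1,0,0,0.25,0],
    [1,0,0,0,0],
    [0.36,0,0,0,0],
    [0.36,0,0,0,0],
    [0.36,0,0,0,0],
    [0.36,0,0,0,0]
  ]
}}

```text
t: 7.4
eef_pos: [0.6424, -0.101, 0.0196]
orientation: [3.141, 0.0, 1.571]
contact_force: [-1.6, -0.2, 2.6]
gripper_width: 0.03
grasp_force: 0.8
```

Request:
{"op": "move_arm", "data": {
  "targets": [
    [0.36,0,0,-0.5,0],
    [0.36,0,0,-0.5,0],
    [0,0.245,-0.588,0,0],
    [0,0.245,-0.588,0,0],
    [0,0.245,-0.588,0,0],
    [0,0.245,-0.588,0,0],
    [0,0,0,0.3,0],
    [0,0,0,0,0]
  ]
}}

```text
t: 8.4
eef_pos: [0.4647, -0.027, 0.0711]
orientation: [-3.14, -0.0, 1.571]
contact_force: [-0.1, 0.3, -0.0]
gripper_width: 0.0469
grasp_force: 0.0
```

```bash
cat > near.py <<'E'
from h import *
import sys
# wrist look: top-ring centres of bushings via Hough-free contour near the expected points
W=get_calibration("wrist");s=read_state();a=save("wrist",sys.argv[1]);print(s["eef_pos"],s["gripper_width"],s["grasp_force"])
x,y=float(sys.argv[2]),float(sys.argv[3]);u,v=map(int,proj(W,(x,y,.022)));print(u,v)
g=cv2.cvtColor(a,cv2.COLOR_RGB2GRAY);c=cv2.HoughCircles(cv2.medianBlur(g,3),cv2.HOUGH_GRADIENT,1,15,param1=100,param2=14,minRadius=10,maxRadius=24)
for q in (c[0] if c is not None else []):
    if np.hypot(q[0]-u,q[1]-v)<90: print(q,atz(W,q[0],q[1],.022)[:2])
E
python3 near.py w6 .4646 -.0271
```

```text
[ 0.46474501 -0.02696861  0.07107459] 0.04686082153302164 0.0
323 206
[323.5 201.5  14.1] [ 0.46500288 -0.02270082]
```

Request:
{"op": "move_arm", "data": {
  "targets": [
    [0,0.03,0,0.4,0],
    [0,0,0,0.45,0],
    [0,0,0,0.25,0],
    [0,0,0,0.08,0],
    [1,0,0,0,0],
    [1,0,0,0,0],
    [1,0,0,0,0],
    [1,0,0,0,0]
  ]
}}

```text
t: 9.45
eef_pos: [0.4665, -0.0253, -0.0162]
orientation: [3.14, 0.0, 1.571]
contact_force: [0.3, -0.2, 4.0]
gripper_width: 0.0226
grasp_force: 25.0
```

Request:
{"op": "move_arm", "data": {
  "targets": [
    [1,0,0,-0.6,0],
    [1,0,0,-0.63,0],
    [1,-0.253,0.587,0,0],
    [1,-0.253,0.587,0,0],
    [1,-0.253,0.587,0,0],
    [1,-0.253,0.587,0,0],
    [1,0,0,0,0],
    [1,0,0,0,0]
  ]
}}

```text
t: 10.45
eef_pos: [0.6405, -0.1006, 0.0746]
orientation: [-3.139, -0.001, 1.571]
contact_force: [-0.2, 0.3, -0.3]
gripper_width: 0.0225
grasp_force: 25.0
```

Request:
{"op": "move_arm", "data": {
  "targets": [
    [1,0,0,0.25,0],
    [1,0,0,0.25,0],
    [1,0,0,0.15,0],
    [1,0,0,0,0],
    [0.36,0,0,0,0],
    [0.36,0,0,0,0],
    [0.36,0,0,0,0],
    [0.36,0,0,0,0]
  ]
}}

```text
t: 11.45
eef_pos: [0.642, -0.1011, 0.0268]
orientation: [3.141, 0.0, 1.571]
contact_force: [0.9, 0.6, -0.1]
gripper_width: 0.0299
grasp_force: 0.0
```

Request:
{"op": "move_arm", "data": {
  "targets": [
    [0.36,0,0,-0.5,0],
    [0.36,0,0,-0.4,0],
    [0,0.459,-0.382,0,0],
    [0,0.459,-0.382,0,0],
    [0,0.459,-0.382,0,0],
    [0,0.459,-0.382,0,0],
    [0,0.459,-0.382,0,0],
    [0,0.459,-0.382,0,0]
  ]
}}

```text
t: 12.45
eef_pos: [0.4691, 0.1065, 0.0942]
orientation: [3.141, -0.0, 1.57]
contact_force: [-0.0, -0.4, -0.2]
gripper_width: 0.047
grasp_force: 0.0
```

```bash
python3 near.py w7 .4688 .1055;python3 near.py w7b .4688 .1055
```

```text
[0.46911133 0.10651862 0.09421936] 0.04698097892048428 0.0
322 200
[319.5 199.5  15. ] [0.46580948 0.10689187]
[0.46377643 0.11006136 0.09392829] 0.04682412993396258 0.0
329 205
[329.5 201.5  10.5] [0.46913707 0.10887884]
```

```bash
python3 near.py w7c .4688 .1055;python3 near.py w7d .4688 .1055
```

```text
[0.46627962 0.10802079 0.09407829] 0.04713628164632732 0.0
326 202
[326.5 201.5  12.7] [0.46911082 0.10660909]
[0.46873646 0.10659331 0.09428938] 0.04669777561100008 0.0
323 201
[323.5 194.5  11.8] [0.46903398 0.11157478]
```

Request:
{"op": "move_arm", "data": {
  "targets": [
    [0,0,0,0.4,0],
    [0,0,0,0.5,0],
    [0,0,0,0.38,0],
    [0,0,0,0.2,0],
    [0,0,0,0,0],
    [1,0,0,0,0],
    [1,0,0,0,0],
    [1,0,0,0,0]
  ]
}}

```text
t: 13.65
eef_pos: [0.4706, 0.1055, -0.0163]
orientation: [3.14, 0.0, 1.571]
contact_force: [0.4, -0.4, 1.5]
gripper_width: 0.0225
grasp_force: 25.0
```

Request:
{"op": "move_arm", "data": {
  "targets": [
    [1,0,0,0,0],
    [1,0,0,-0.62,0],
    [1,0,0,-0.62,0],
    [1,0,0,0,0],
    [1,0,0,0,0],
    [1,-0.46,0.382,0,0],
    [1,-0.46,0.382,0,0],
    [1,-0.46,0.382,0,0]
  ]
}}

```text
t: 14.65
eef_pos: [0.555, 0.0013, 0.0737]
orientation: [-3.138, -0.001, 1.571]
contact_force: [1.2, 0.7, 0.3]
gripper_width: 0.0227
grasp_force: 25.0
```

Request:
{"op": "move_arm", "data": {
  "targets": [
    [1,-0.46,0.375,0,0],
    [1,-0.46,0.375,0,0],
    [1,-0.45,0.375,0,0],
    [1,0,0,0,0],
    [1,0,0,0,0],
    [1,0,0,0,0],
    [1,0,0,0,0],
    [1,0,0,0,0]
  ]
}}

```text
t: 15.65
eef_pos: [0.6401, -0.1001, 0.0763]
orientation: [3.141, 0.0, 1.572]
contact_force: [0.3, 0.2, -1.0]
gripper_width: 0.0225
grasp_force: 25.0
```

Request:
{"op": "move_arm", "data": {
  "targets": [
    [1,0,0,0.25,0],
    [1,0,0,0.2,0],
    [1,0,0,0.1,0],
    [1,0,0,0,0],
    [0.36,0,0,0,0],
    [0.36,0,0,0,0],
    [0.36,0,0,0,0],
    [0.36,0,0,0,0]
  ]
}}

```text
t: 16.65
eef_pos: [0.6404, -0.1008, 0.035]
orientation: [3.141, 0.0, 1.571]
contact_force: [-0.1, -0.6, -0.2]
gripper_width: 0.0301
grasp_force: 0.0
```

Request:
{"op": "move_arm", "data": {
  "targets": [
    [0.36,0,0,-0.5,0],
    [0.36,0,0,-0.5,0],
    [1,0.3,0,-0.5,0],
    [1,0.6,0,0,0],
    [1,0.6,0,0,0],
    [1,0.6,0,0,0],
    [1,0,0,0,0],
    [1,0,0,0,0]
  ]
}}

```text
t: 17.65
eef_pos: [0.6403, 0.0564, 0.1473]
orientation: [3.141, 0.001, 1.571]
contact_force: [-0.2, -0.1, 0.5]
gripper_width: 0.0005
grasp_force: 0.0
```

```bash
python3 - <<'E'
from h import *
s=read_state();print(s["eef_pos"],s["gripper_width"])
w=save("wrist","w8");a=save("scene","s8");b=save("side","d8")
up=lambda i,x,y,W,H,f:cv2.resize(i[y:y+H,x:x+W,::-1],None,fx=f,fy=f,interpolation=cv2.INTER_CUBIC)
A=up(a,240,140,100,150,2.6667);B=up(b,225,180,134,200,2);n=min(A.shape[0],B.shape[0])
cv2.imwrite("pics/c8.png",np.hstack([A[:n],B[:n]]))
E
```

```text
[0.64028185 0.05637513 0.1472727 ] 0.000513603277663317
```

View pics/c8.png

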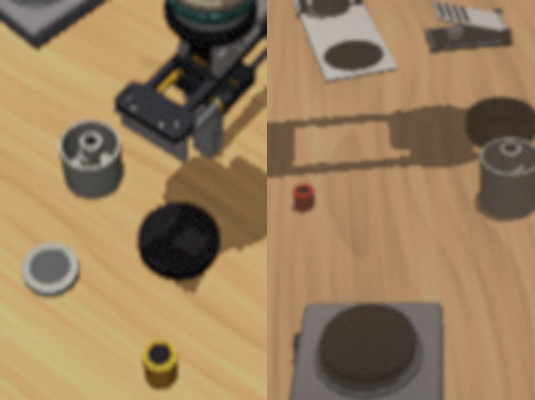

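All three bushings are in the cup, with one on top inside the rim, and the bench is clear apart from the red one. Next is the pump pedal of the near pump.

Request:
{"op": "move_arm", "data": {
  "targets": [
    [1,0.56,-0.05,0,0],
    [1,0.56,-0.05,0,0],
    [1,0.56,-0.05,0,0],
    [1,0.56,-0.05,0.3,0],
    [1,0.56,-0.03,0.3,0],
    [1,0,0,0.4,0],
    [1,0,0,0,0],
    [1,0,0,0,0]
  ]
}}

```text
t: 18.8
eef_pos: [0.6241, 0.2659, 0.0732]
orientation: [3.14, -0.0, 1.569]
contact_force: [-0.4, -0.3, 0.0]
gripper_width: 0.0006
grasp_force: 0.0
```

```bash
python3 - <<'E'
from h import *
s=read_state();print(s["eef_pos"],s["contact_force"])
a=save("scene","s9");b=save("side","d9")
up=lambda i,x,y,W,H,f:cv2.resize(i[y:y+H,x:x+W,::-1],None,fx=f,fy=f,interpolation=cv2.INTER_CUBIC)
A=up(a,330,200,100,100,4);B=up(b,275,120,100,100,4)
cv2.imwrite("pics/c9.png",np.hstack([A,B]))
E
```

```text
[0.62411406 0.26587373 0.07320685] [-0.40763951 -0.34853264  0.02472209]
```

View pics/c9.png

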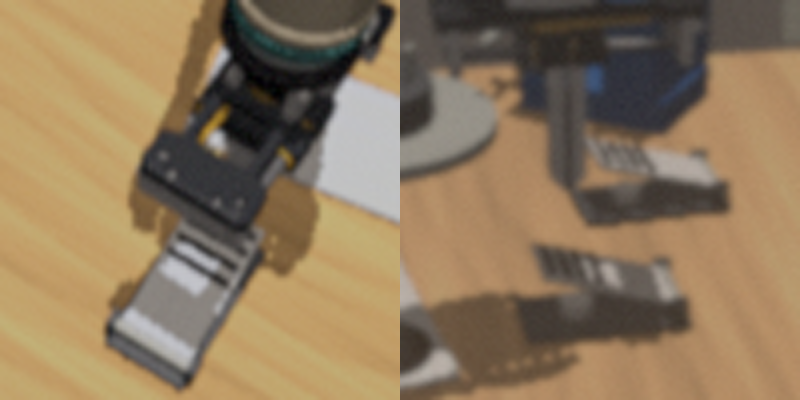

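The side view shows the tip at crop (567,188), straight above the ribs of the near pedal.

Request:
{"op": "move_arm", "data": {
  "targets": [
    [1,0,0,0.35,0],
    [1,0,0,0.3,0],
    [1,0,0,0.1,0],
    [1,0,0,0.1,0],
    [1,0,0,0.08,0],
    [1,0,0,0.05,0],
    [1,0,0,0,0],
    [1,0,0,0,0]
  ]
}}

```text
t: 19.9
eef_pos: [0.6227, 0.2668, 0.0008]
orientation: [3.141, -0.0, 1.571]
contact_force: [-3.6, -0.9, 7.4]
gripper_width: 0.0005
grasp_force: 3.0
```

Request:
{"op": "move_arm", "data": {
  "targets": [
    [1,0,0,0.02,0],
    [1,0,0,0.02,0],
    [1,0,0,0.02,0],
    [1,0,0,0,0],
    [1,0,0,0,0],
    [1,0,0,0,0],
    [1,0,0,0,0],
    [1,0,0,0,0]
  ]
}}

```text
t: 20.9
eef_pos: [0.6223, 0.2668, -0.0036]
orientation: [-3.141, -0.0, 1.571]
contact_force: [-4.8, -0.5, 7.2]
gripper_width: 0.0004
grasp_force: 3.3
```

Request:
{"op": "move_arm", "data": {
  "targets": [
    [1,0,0,0.02,0],
    [1,0,0,0.02,0],
    [1,0,0,0.02,0],
    [1,0,0,0,0],
    [1,0,0,0,0],
    [1,0,0,0,0],
    [1,0,0,0,0],
    [1,0,0,0,0]
  ]
}}

```text
t: 21.9
eef_pos: [0.622, 0.2668, -0.0081]
orientation: [-3.14, -0.0, 1.571]
contact_force: [-3.9, -0.3, 7.4]
gripper_width: 0.0008
grasp_force: 3.8
```

Request:
{"op": "move_arm", "data": {
  "targets": [
    [1,0,0,0.02,0],
    [1,0,0,0.02,0],
    [1,0,0,0.02,0],
    [1,0,0,0,0],
    [1,0,0,0,0],
    [1,0,0,0,0],
    [1,0,0,0,0],
    [1,0,0,0,0]
  ]
}}

```text
t: 22.9
eef_pos: [0.622, 0.2669, -0.0097]
orientation: [3.142, -0.001, 1.571]
contact_force: [-8.5, -2.2, 20.8]
gripper_width: 0.0001
grasp_force: 10.4
```

```bash
python3 - <<'E'
from h import *
s=read_state();print(s["eef_pos"],s["contact_force"],s["joint_efforts"])
a=save("scene","s10");b=save("side","d10")
up=lambda i,x,y,W,H,f:cv2.resize(i[y:y+H,x:x+W,::-1],None,fx=f,fy=f,interpolation=cv2.INTER_CUBIC)
cv2.imwrite("pics/c10.png",np.hstack([up(a,340,220,80,80,4.5),up(b,285,140,80,80,4.5)]))
E
```

```text
[ 0.62203722  0.26685539 -0.00966978] [-8.49129784 -2.22491923 20.78510464] [-1.04254089e+00 -3.97167277e+01 -1.88241041e+01 -1.53526724e-01
 -3.41816068e+00 -2.21243308e-04]
```

View pics/c10.png

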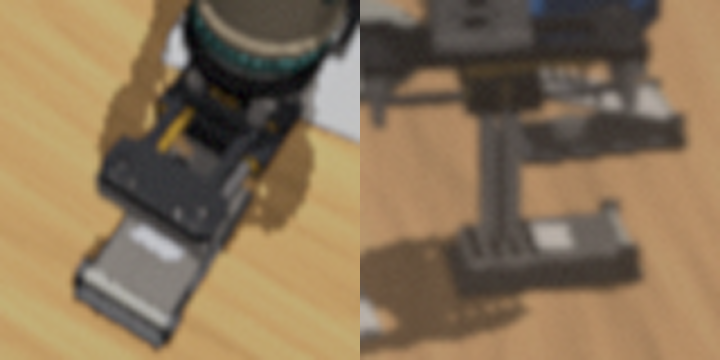

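The pedal is level at its stop: the force jumped to 20.8 N and the picture shows it flat. The true tip offset is therefore about 32 mm. I'll let it rise and go to the cup.

Request:
{"op": "move_arm", "data": {
  "targets": [
    [1,0,0,-0.2,0],
    [1,0,0,-0.4,0],
    [1,0,0,-0.6,0],
    [-1,0,0,-0.6,0],
    [-1,-0.5,0.04,-0.2,0],
    [-1,-0.6,0.04,0,0],
    [-1,-0.6,0.04,0,0],
    [-1,-0.6,0.04,0,0]
  ]
}}

```text
t: 24.0
eef_pos: [0.6359, 0.0929, 0.1365]
orientation: [3.139, -0.0, 1.571]
contact_force: [-0.4, 0.5, 0.9]
gripper_width: 0.0472
grasp_force: 0.0
```

Request:
{"op": "move_arm", "data": {
  "targets": [
    [-1,-0.6,0.04,0,0],
    [-1,-0.6,0.03,0,0],
    [-1,-0.6,0.02,0,0],
    [-1,-0.5,0,0,0],
    [-1,-0.3,0,0,0],
    [-1,0,0,0,0],
    [-1,0,0,0,0],
    [-1,0,0,0,0]
  ]
}}

```text
t: 25.0
eef_pos: [0.6419, -0.0992, 0.1354]
orientation: [3.141, -0.001, 1.572]
contact_force: [-0.9, 1.0, 0.5]
gripper_width: 0.0942
grasp_force: 0.0
```

```bash
python3 - <<'E'
from h import *
W=get_calibration("wrist");s=read_state();print(s["eef_pos"],s["gripper_width"],s["contact_force"]);w=save("wrist","w11");b=save("side","d11")
print(proj(W,(.641,-.101,.062)))
up=lambda i,x,y,W,H,f:cv2.resize(i[y:y+H,x:x+W,::-1],None,fx=f,fy=f,interpolation=cv2.INTER_CUBIC)
cv2.imwrite("pics/c11.png",np.hstack([w[:,120:560,::-1],up(b,285,140,80,100,4)]))
E
```

```text
[ 0.64187078 -0.09915248  0.13536305] 0.09421641751692603 [-0.91229576  1.03564137  0.47640146]
(np.float64(322.23235842875647), np.float64(201.58355630147872))
```

View pics/c11.png

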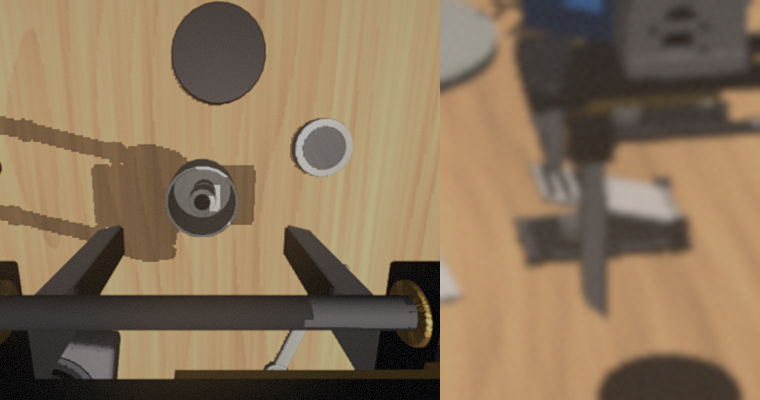

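The wrist view shows the cup rim centred at (322,200) as predicted, with bushings inside. The anvil is at (339,53), and the side crop shows the pedal back up. Grasping the cup now.

Request:
{"op": "move_arm", "data": {
  "targets": [
    [-1,0,0,0.5,0],
    [-1,0,0,0.5,0],
    [-1,0,0,0.5,0],
    [-1,0,0,0.3,0],
    [-1,0,0,0.14,0],
    [-1,0,0,0,0],
    [0.6,0,0,0,0],
    [0.6,0,0,0,0]
  ],
  "squeeze": 30
}}

```text
t: 26.1
eef_pos: [0.6427, -0.101, -0.009]
orientation: [3.139, 0.001, 1.571]
contact_force: [0.3, -0.3, -0.3]
gripper_width: 0.0775
grasp_force: 0.0
```

```bash
python3 - <<'E'
from h import *
# w11 pose: translation-only relation to W at that time; rebuild from reading (.6419,-.0992,.1354)
W=get_calibration("wrist");T=np.array(W["world_from_camera"]);s=read_state();print(s["eef_pos"],s["gripper_width"],s["grasp_force"])
T[:3,3]+=np.array([.64187,-.09915,.13536])-s["eef_pos"];W["world_from_camera"]=T
im=cv2.imread("pics/w11.png") if False else None
print("anvil",atz(W,339,53,.022),"cup",atz(W,322.5,200,.062),"race",atz(W,120+324,147,.016))
E
```

```text
[ 0.64274783 -0.10095239 -0.00899126] 0.07749977579257133 0.0
anvil [0.65687859 0.03196957 0.022     ] cup [ 0.64138474 -0.09956375  0.062     ] race [ 0.76489991 -0.05544589  0.016     ]
```

Request:
{"op": "move_arm", "data": {
  "targets": [
    [1,0,0,0,0],
    [1,0,0,0,0],
    [1,0,0,0,0],
    [1,0,0,-0.3,0],
    [1,0,0,-0.4,0],
    [1,0,0,0,0],
    [1,0,0,0,0],
    [1,0,0,0,0]
  ],
  "squeeze": 40
}}

```text
t: 27.1
eef_pos: [0.6405, -0.1004, 0.0403]
orientation: [-3.138, -0.001, 1.571]
contact_force: [0.6, 0.8, -4.6]
gripper_width: 0.0684
grasp_force: 40.0
```

Request:
{"op": "move_arm", "data": {
  "targets": [
    [1,0.3,-0.14,-0.1,0],
    [1,0.45,-0.21,0,0],
    [1,0.45,-0.21,0,0],
    [1,0.45,-0.21,0,0],
    [1,0.45,-0.21,0,0],
    [1,0.45,-0.21,0,0],
    [1,0.3,-0.14,0,0],
    [1,0,0,0,0]
  ]
}}

```text
t: 28.1
eef_pos: [0.5397, 0.1155, 0.0498]
orientation: [-3.14, -0.001, 1.574]
contact_force: [-0.4, -0.5, -4.4]
gripper_width: 0.0684
grasp_force: 40.0
```

```bash
python3 - <<'E'
from h import *
W=get_calibration("wrist");s=read_state();w=save("wrist","w12");print(s["eef_pos"],s["gripper_width"],s["grasp_force"])
print(proj(W,(.483,.234,.006)))
g=cv2.cvtColor(w,cv2.COLOR_RGB2GRAY);m=(g<70).astype(np.uint8)
n,l,st,c=cv2.connectedComponentsWithStats(m)
for i in range(1,n):
    if st[i,4]>800:
        print(st[i],c[i])
        if st[i,1]+st[i,3]<250 and st[i,2]<300:
            e=cv2.fitEllipse(cv2.convexHull(np.argwhere(l==i)[:,::-1].astype(np.float32)));print(e,atz(W,*e[0],.006))
E
```

```text
[0.53969277 0.11546644 0.04977524] 0.06844105710325468 39.99683467671275
(np.float64(246.48127798164631), np.float64(52.04214453187518))
[  191     0   112   112 10170] [246.23824975  52.49714848]
((246.20286560058594, 50.54712677001953), (110.5359115600586, 121.76890563964844), 162.2700653076172) [0.48284964 0.2350162  0.006     ]
[    0   183   640   217 75506] [317.43215109 327.48982862]
[ 597  197   43   48 1550] [620.8483871  217.86709677]
((630.2703247070312, 220.20932006835938), (44.358428955078125, 68.31742858886719), 105.44835662841797) [0.79362837 0.10596006 0.006     ]
[286 241  31  32 809] [300.99258344 256.65142151]
```

Request:
{"op": "move_arm", "data": {
  "targets": [
    [1,0.397,-0.189,0,0],
    [1,0.397,-0.189,0,0],
    [1,0.397,-0.189,0,0],
    [1,0.397,-0.189,0,0],
    [1,0,0,0,0],
    [1,0,0,0,0],
    [1,0,0,0,0],
    [1,0,0,0,0]
  ]
}}

```text
t: 29.15
eef_pos: [0.4859, 0.2313, 0.0497]
orientation: [3.141, 0.0, 1.569]
contact_force: [-0.8, -0.3, -3.9]
gripper_width: 0.0683
grasp_force: 40.0
```

Request:
{"op": "move_arm", "data": {
  "targets": [
    [1,0,0,0.2,0],
    [1,0,0,0.2,0],
    [1,0,0,0.15,0],
    [1,0,0,0.08,0],
    [1,0,0,0.04,0],
    [1,0,0,0,0],
    [1,0,0,0,0],
    [1,0,0,0,0]
  ]
}}

```text
t: 30.15
eef_pos: [0.4857, 0.2322, -0.0001]
orientation: [3.141, -0.0, 1.571]
contact_force: [-0.2, 0.1, -3.9]
gripper_width: 0.0684
grasp_force: 40.0
```

Request:
{"op": "move_arm", "data": {
  "targets": [
    [1,0.02,-0.03,0.02,0],
    [1,0,0,0.02,0],
    [1,0,0,0,0],
    [1,0,0,0,0],
    [1,0,0,0,0],
    [1,0,0,0,0],
    [1,0,0,0,0],
    [1,0,0,0,0]
  ]
}}

```text
t: 31.15
eef_pos: [0.4828, 0.2337, -0.0034]
orientation: [-3.141, -0.0, 1.571]
contact_force: [-3.4, 0.5, 0.8]
gripper_width: 0.0686
grasp_force: 40.0
```

Request:
{"op": "move_arm", "data": {
  "targets": [
    [-1,0,0,0,0],
    [-1,0,0,0,0],
    [-1,0,0,0,0],
    [-1,0,0,0,0],
    [-1,0,0,-0.3,0],
    [-1,0,0,-0.6,0],
    [-1,0,0,-0.6,0],
    [-1,0,0,-0.6,0]
  ]
}}

```text
t: 32.15
eef_pos: [0.483, 0.2335, 0.1554]
orientation: [3.141, 0.0, 1.571]
contact_force: [1.2, -0.0, -0.2]
gripper_width: 0.0938
grasp_force: 0.0
```

Request:
{"op": "move_arm", "data": {
  "targets": [
    [1,0,0,-0.4,0],
    [1,0,0,0,0],
    [1,0,0,0,0],
    [1,0,0,0,0],
    [1,0,0,0,0],
    [1,0,0,0,0],
    [1,0,0,0,0],
    [1,0,0,0,0]
  ]
}}

```text
t: 33.15
eef_pos: [0.4831, 0.2336, 0.1839]
orientation: [3.142, 0.0, 1.571]
contact_force: [-0.7, 0.6, -0.3]
gripper_width: 0.0173
grasp_force: 0.0
```

```bash
python3 - <<'E'
from h import *
W=get_calibration("wrist");s=read_state();w=save("wrist","w13");b=save("scene","s13");print(s["eef_pos"],s["gripper_width"])
print("cup exp",proj(W,(.483,.2345,.068)),"cap exp",proj(W,(.4582,.3825,.163)))
def up(i,x,y,w,h,f): return cv2.resize(i[y:y+h,x:x+w,::-1],None,fx=f,fy=f,interpolation=cv2.INTER_CUBIC)
cv2.imwrite("pics/c13.png",np.hstack([w[:,100:500,::-1],up(b,370,150,100,100,4)]))
E
```

```text
[0.48309865 0.23363377 0.1839265 ] 0.01727877036199516
cup exp (np.float64(323.12132904380735), np.float64(189.052774333813)) cap exp (np.float64(284.28001338645424), np.float64(-6.03660138960214))
```

View pics/c13.png

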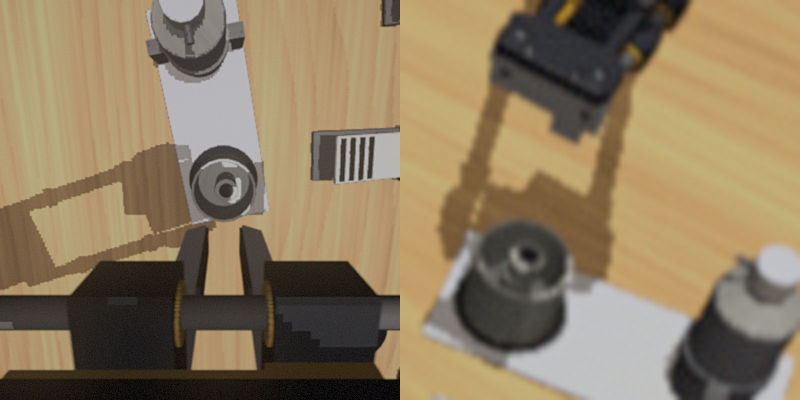

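The cup stands centred on the spot at (323,187), with the bushings inside, and the cap is at the top edge, about (281,2). I'll move closer and locate the cap by code.

Request:
{"op": "move_arm", "data": {
  "targets": [
    [1,0.4,-0.08,0,0],
    [1,0.4,-0.08,0,0],
    [1,0,0,0,0],
    [1,0,0,0,0],
    [1,0,0,0,0],
    [1,0,0,0,0],
    [1,0,0,0,0],
    [1,0,0,0,0]
  ]
}}

```text
t: 34.25
eef_pos: [0.4712, 0.2934, 0.184]
orientation: [3.141, -0.0, 1.571]
contact_force: [-1.2, 0.7, -0.1]
gripper_width: 0.0001
grasp_force: 0.0
```

```bash
python3 - <<'E'
from h import *
W=get_calibration("wrist");s=read_state();w=save("wrist","w14");print(s["eef_pos"],s["gripper_width"])
u,v=proj(W,(.4582,.3825,.163));print(u,v)
g=cv2.cvtColor(w,cv2.COLOR_RGB2GRAY)
for p in(20,14):
    c=cv2.HoughCircles(cv2.medianBlur(g,3),cv2.HOUGH_GRADIENT,1,10,param1=80,param2=p,minRadius=14,maxRadius=34)
    for q in (c[0] if c is not None else []):
        if np.hypot(q[0]-u,q[1]-v)<60: print(p,q,atz(W,q[0],q[1],.163))
x0,y0=int(u)-40,max(0,int(v)-40)
print(g[y0:y0+96:6,x0:x0+84:6])
E
```

```text
[0.47117191 0.29341611 0.18401114] 0.00014707266185339554
304.1153185576889 91.57921722264959
20 [303.5  92.5  33.4] [0.45776798 0.38189751 0.163     ]
20 [306.5 102.5  33.4] [0.45974525 0.37530059 0.163     ]
14 [303.5  92.5  33.4] [0.45776798 0.38189751 0.163     ]
14 [306.5 102.5  33.4] [0.45974525 0.37530059 0.163     ]
14 [288.5  95.5  32.3] [0.44740165 0.37993418 0.163     ]
14 [313.5 110.5  23.1] [0.46455045 0.36995437 0.163     ]
[[156 157 158 159 159 159 150 152 155 147 153 147 155 158]
 [156 157 158 158 159 158 153 148 157 171 181 181 180 180]
 [157 156 157 161 159 130 138 141 135 133 179 180 179 182]
 [182 181 181 135 140 142 142 141 132 140 138 181 182 182]
 [181 179 130 138 135 182 182 182 136 142 141 133 181 181]
 [181 181 137 134 180 179 181 182 181 139 139 140 120 182]
 [180 130 136 182 182 181 180 182 180 183 139 139 127 184]
 [164 128 131 180 182 182 179 181 181 182 138 139 136 123]
 [148 115 134 181 181 182 182 181 181 180 136 138 138 122]
 [110 120 132 102 182 181 182 180 182 154 136 135 138  96]
 [114 114 133 131 126 183 182 183 173 132 136 140 101 182]
 [112  88 116 129 134  96  81 110 133 131 136 136 124 183]
 [153 145 182 132 130 130 125 107 131 134 133  98 182 182]
 [155 157 182 157  95 130 130  95 102 133  94 183 182 182]
 [155 159 180 181 182 178 123  99 134 180 182 182 182 181]
 [155 155 185 182 181 181 182 182 181 182 182 181 183 183]]
```

Request:
{"op": "move_arm", "data": {
  "targets": [
    [1,0.4,-0.066,0,0],
    [1,0.4,-0.065,0,0],
    [1,0.37,-0.065,0,0],
    [1,0,0,0.2,0],
    [1,0,0,0.2,0],
    [1,0,0,0.15,0],
    [1,0,0,0,0],
    [1,0,0,0,0]
  ]
}}

```text
t: 35.3
eef_pos: [0.4568, 0.381, 0.143]
orientation: [3.141, -0.0, 1.57]
contact_force: [0.0, 0.2, -0.6]
gripper_width: 0.0006
grasp_force: 0.0
```

Request:
{"op": "move_arm", "data": {
  "targets": [
    [1,0,0,0.04,0],
    [1,0,0,0.04,0],
    [1,0,0,0.04,0],
    [1,0,0,0.02,0],
    [1,0,0,0.02,0],
    [1,0,0,0,0],
    [1,0,0,0,0],
    [1,0,0,0,0]
  ]
}}

```text
t: 36.3
eef_pos: [0.4565, 0.3814, 0.1308]
orientation: [3.141, -0.0, 1.571]
contact_force: [0.1, -0.6, -0.6]
gripper_width: 0.0008
grasp_force: 0.0
```

Request:
{"op": "move_arm", "data": {
  "targets": [
    [1,0,0,0.03,0],
    [1,0,0,0.03,0],
    [1,0,0,0.02,0],
    [1,0,0,0.02,0],
    [1,0,0,0,0],
    [1,0,0,0,0],
    [1,0,0,0,0],
    [1,0,0,0,0]
  ]
}}

```text
t: 37.3
eef_pos: [0.4567, 0.3815, 0.1234]
orientation: [3.141, -0.0, 1.571]
contact_force: [1.2, 0.7, 5.1]
gripper_width: 0.0003
grasp_force: 2.5
```

Nearly down; I'll press until the force jumps at the stop.

Request:
{"op": "move_arm", "data": {
  "targets": [
    [1,0,0,0.02,0],
    [1,0,0,0.02,0],
    [1,0,0,0.02,0],
    [1,0,0,0,0],
    [1,0,0,0,0],
    [1,0,0,0,0],
    [1,0,0,0,0],
    [1,0,0,0,0]
  ]
}}

```text
t: 38.3
eef_pos: [0.4568, 0.3817, 0.1225]
orientation: [3.139, -0.002, 1.571]
contact_force: [-3.7, -2.4, 21.0]
gripper_width: 0.0003
grasp_force: 10.5
```

The cap is at its stop at 21 N. I'll release it and go back over the cup.

Request:
{"op": "move_arm", "data": {
  "targets": [
    [1,0,0,-0.1,0],
    [1,0,0,-0.3,0],
    [1,0,0,-0.5,0],
    [1,-0.4,0.07,0,0],
    [-1,-0.4,0.07,0,0],
    [-1,-0.4,0.07,0,0],
    [-1,-0.4,0.07,0,0],
    [-1,-0.37,0.07,0,0]
  ]
}}

```text
t: 39.3
eef_pos: [0.4817, 0.2322, 0.1849]
orientation: [-3.139, 0.001, 1.571]
contact_force: [-0.2, -0.3, 0.1]
gripper_width: 0.0367
grasp_force: 0.0
```

Request:
{"op": "move_arm", "data": {
  "targets": [
    [-1,0,0,0,0],
    [-1,0,0,0,0],
    [-1,0,0,0,0],
    [-1,0,0,0,0],
    [-1,0,0,0,0],
    [-1,0,0,0,0],
    [-1,0,0,0,0],
    [-1,0,0,0,0]
  ]
}}

```text
t: 40.3
eef_pos: [0.4827, 0.2336, 0.1863]
orientation: [3.141, -0.0, 1.571]
contact_force: [0.0, 0.5, 0.4]
gripper_width: 0.094
grasp_force: 0.0
```

```bash
python3 - <<'E'
from h import *
W=get_calibration("wrist");s=read_state();w=save("wrist","w15");print(s["eef_pos"],s["gripper_width"],s["contact_force"])
a=cv2.cvtColor(w,cv2.COLOR_RGB2GRAY).astype(int);b=cv2.imread("pics/w13.png",0).astype(int)
# cup location relative to earlier picture
t=b[150:225,285:360].astype(np.uint8);r=cv2.matchTemplate(a.astype(np.uint8)[110:260,240:410],t,cv2.TM_CCOEFF_NORMED);_,mx,_,l=cv2.minMaxLoc(r)
print(mx,"now at",l[0]+240-285,l[1]+110-150,"exp cup",proj(W,(.483,.2345,.068)),"(was 323.1,189.05)")
E
```

```text
[0.48265035 0.23360792 0.18625601] 0.0939507504311735 [0.02481101 0.48785012 0.36050612]
0.9071270823478699 now at 0 0 exp cup (np.float64(323.5574139194731), np.float64(188.58746241958588)) (was 323.1,189.05)
```

Request:
{"op": "move_arm", "data": {
  "targets": [
    [-1,0,0,0.6,0],
    [-1,0,0,0.6,0],
    [-1,0,0,0.6,0],
    [-1,0,0,0.4,0],
    [-1,0,0,0.2,0],
    [-1,0,0,0.1,0],
    [-1,0,0,0,0],
    [1,0,0,0,0]
  ],
  "squeeze": 45
}}

```text
t: 41.35
eef_pos: [0.4837, 0.234, -0.0002]
orientation: [3.139, -0.001, 1.571]
contact_force: [0.2, -0.1, -0.5]
gripper_width: 0.0871
grasp_force: 0.0
```

Request:
{"op": "move_arm", "data": {
  "targets": [
    [1,0,0,0,0],
    [1,0,0,0,0],
    [1,0,0,0,0],
    [1,0,0,0,0],
    [1,0,0,-0.3,0],
    [1,0,0,-0.4,0],
    [1,0,0,-0.4,0],
    [1,0,0,0,0]
  ]
}}

```text
t: 42.35
eef_pos: [0.4839, 0.2341, 0.0822]
orientation: [3.138, -0.001, 1.571]
contact_force: [-0.8, -0.1, -5.3]
gripper_width: 0.0681
grasp_force: 45.0
```

Request:
{"op": "move_arm", "data": {
  "targets": [
    [1,-0.3,0,-0.1,0],
    [1,-0.55,0,0,0],
    [1,-0.6,0,0,0],
    [1,-0.6,0,0,0],
    [1,-0.6,0,0,0],
    [1,-0.6,0,0,0],
    [1,-0.6,0,0,0],
    [1,-0.6,0,0,0]
  ]
}}

```text
t: 43.35
eef_pos: [0.4808, -0.101, 0.0864]
orientation: [-3.138, -0.001, 1.571]
contact_force: [0.2, 1.2, -3.6]
gripper_width: 0.0686
grasp_force: 45.0
```

Request:
{"op": "move_arm", "data": {
  "targets": [
    [1,-0.6,-0.02,0,0],
    [1,-0.6,-0.02,0,0],
    [1,-0.6,-0.02,0,0],
    [1,-0.6,-0.02,0,0],
    [1,-0.55,-0.02,0,0],
    [1,-0.5,0,0,0],
    [1,-0.3,0,0,0],
    [1,0,0,0,0]
  ]
}}

```text
t: 44.35
eef_pos: [0.4745, -0.3819, 0.087]
orientation: [-3.14, -0.002, 1.569]
contact_force: [0.5, -0.2, -4.5]
gripper_width: 0.0687
grasp_force: 45.0
```

```bash
python3 - <<'E'
from h import *
W=get_calibration("wrist");s=read_state();w=save("wrist","w16");print(s["eef_pos"],s["gripper_width"],s["grasp_force"],s["contact_force"])
for p in((.4687,-.334,.056),(.477,-.323,.056)):print(proj(W,p))
for nm,im,k,zz in(("w",w,W,.056),("scene",cv2.imread("pics/scene1.png"),get_calibration("scene"),.056),("side",cv2.imread("pics/side1.png"),get_calibration("side"),.056)):
    g=cv2.cvtColor(im,cv2.COLOR_RGB2GRAY);u,v=proj(k,(.472,-.33,.056))
    for th in(40,55,70):
        n,l,st,c=cv2.connectedComponentsWithStats((g<th).astype(np.uint8))
        for i in range(1,n):
            if st[i,4]>250 and np.hypot(c[i][0]-u,c[i][1]-v)<50 and st[i,2]<200:
                e=cv2.fitEllipse(cv2.convexHull(np.argwhere(l==i)[:,::-1].astype(np.float32)));print(nm,th,st[i],np.round(e[0],1),np.round(e[1],1),atz(k,*e[0],zz))
E
```

```text
[ 0.47447965 -0.3818555   0.08698031] 0.06874885529976646 44.998454209417105 [ 0.46898491 -0.2302674  -4.45992928]
(np.float64(315.3270207079234), np.float64(150.8549408715246))
(np.float64(326.4313380413929), np.float64(135.8499571092769))
w 40 [281 156  55  39 598] [314.4 192.5] [48.1 87.5] [ 0.46770822 -0.36588135  0.056     ]
w 55 [ 262  136  101   59 2145] [314.  154.7] [ 95.6 106.8] [ 0.46766636 -0.33686216  0.056     ]
scene 55 [242 121  24  19 362] [253.6 129.9] [18.7 24.1] [ 0.47585011 -0.32672307  0.056     ]
scene 70 [241 120  26  20 400] [253.8 130.1] [20.  25.2] [ 0.47597562 -0.32597091  0.056     ]
side 55 [ 252  333   47   42 1341] [274.9 353.7] [40.2 47.2] [ 0.4694334  -0.34637183  0.056     ]
side 70 [ 251  332   49   44 1688] [274.7 354. ] [43.1 49.8] [ 0.46912321 -0.34685737  0.056     ]
side 70 [236 389  76  11 753] [274.6 394.6] [13.  96.2] [ 0.46387707 -0.42904666  0.056     ]
```

Request:
{"op": "move_arm", "data": {
  "targets": [
    [1,-0.3,0,0,0],
    [1,-0.45,0,0,0],
    [1,-0.2,0,0,0],
    [1,0,0,0,0],
    [1,0,0,0,0],
    [1,0,0,0,0],
    [1,0,0,0,0],
    [1,0,0,0,0]
  ]
}}

```text
t: 45.4
eef_pos: [0.4752, -0.4523, 0.0889]
orientation: [3.141, 0.0, 1.571]
contact_force: [-0.8, 0.8, -4.2]
gripper_width: 0.0683
grasp_force: 45.0
```

```bash
python3 - <<'E'
from h import *
W=get_calibration("wrist");s=read_state();w=save("wrist","w17");print(s["eef_pos"],s["gripper_width"])
g=cv2.cvtColor(w,cv2.COLOR_RGB2GRAY);u,v=proj(W,(.469,-.334,.056));print(u,v)
for th in(45,50,55,60,65,75,90):
    n,l,st,c=cv2.connectedComponentsWithStats((g<th).astype(np.uint8))
    for i in range(1,n):
        if st[i,4]>800 and np.hypot(c[i][0]-u,c[i][1]-v)<60:
            e=cv2.fitEllipse(cv2.convexHull(np.argwhere(l==i)[:,::-1].astype(np.float32)));print(th,st[i],np.round(e[0],1),np.round(e[1],1),atz(W,*e[0],.056)[:2])
y0,x0=int(v)-78,int(u)-84
print(g[y0:y0+160:10,x0:x0+170:8])
E
```

```text
[ 0.47523345 -0.45227088  0.08889505] 0.06834884861237048
314.19319951874263 49.34302639267395
55 [ 277    0   91   92 4342] [318.5  35.5] [ 91.4 116.9] [ 0.47202499 -0.32508549]
60 [ 257    0  117  112 9712] [315.   47.7] [115.9 126.9] [ 0.46957546 -0.33293135]
65 [  257     0   117   112 10789] [315.   47.6] [116.1 127.5] [ 0.46953873 -0.3328904 ]
75 [  257     0   117   112 10886] [314.9  47.8] [116.9 127.9] [ 0.46953447 -0.33298989]
90 [  256     0   119   113 11009] [315.   47.8] [117.8 128.4] [ 0.46953796 -0.33302105]
[]
```

Request:
{"op": "move_arm", "data": {
  "targets": [
    [1,0.4,-0.025,0,0],
    [1,0.5,-0.025,0,0],
    [1,0.4,-0.026,0,0],
    [1,0.29,0,0,0],
    [1,0,0,0,0],
    [1,0,0,0.2,0],
    [1,0,0,0.2,0],
    [1,0,0,0,0]
  ]
}}

```text
t: 46.45
eef_pos: [0.468, -0.333, 0.0563]
orientation: [-3.138, -0.003, 1.57]
contact_force: [-0.1, -0.2, -4.6]
gripper_width: 0.0686
grasp_force: 45.0
```

Request:
{"op": "move_arm", "data": {
  "targets": [
    [1,0,0,0.06,0],
    [1,0,0,0.05,0],
    [1,0,0,0.04,0],
    [1,0,0,0.02,0],
    [1,0,0,0.02,0],
    [1,0,0,0,0],
    [1,0,0,0,0],
    [1,0,0,0,0]
  ],
  "squeeze": 50
}}

```text
t: 47.45
eef_pos: [0.4696, -0.3338, 0.0451]
orientation: [3.141, 0.001, 1.571]
contact_force: [-1.3, 0.8, 4.5]
gripper_width: 0.0683
grasp_force: 50.0
```

Request:
{"op": "move_arm", "data": {
  "targets": [
    [1,0,0,0.02,0],
    [1,0,0,0.02,0],
    [1,0,0,0.02,0],
    [1,0,0,0,0],
    [1,0,0,0,0],
    [1,0,0,0,0],
    [1,0,0,0,0],
    [1,0,0,0,0]
  ]
}}

```text
t: 48.45
eef_pos: [0.4696, -0.3338, 0.0413]
orientation: [3.141, 0.001, 1.571]
contact_force: [-3.5, 1.1, 8.7]
gripper_width: 0.0684
grasp_force: 50.0
```

Request:
{"op": "move_arm", "data": {
  "targets": [
    [1,0,0,0.02,0],
    [1,0,0,0.02,0],
    [1,0,0,0,0],
    [1,0,0,0,0],
    [1,0,0,0,0],
    [1,0,0,0,0],
    [1,0,0,0,0],
    [1,0,0,0,0]
  ]
}}

```text
t: 49.45
eef_pos: [0.4697, -0.334, 0.0412]
orientation: [3.14, 0.002, 1.571]
contact_force: [-4.6, 2.8, 25.0]
gripper_width: 0.0681
grasp_force: 50.0
```

The pad is at its stop: 25 N and no further travel. I'll hold for a second more.

Request:
{"op": "move_arm", "data": {
  "targets": [
    [1,0,0,0,0],
    [1,0,0,0,0],
    [1,0,0,0,0],
    [1,0,0,0,0],
    [1,0,0,0,0],
    [1,0,0,0,0],
    [1,0,0,0,0],
    [1,0,0,0,0]
  ]
}}

```text
t: 50.45
eef_pos: [0.4697, -0.334, 0.0412]
orientation: [3.14, 0.002, 1.571]
contact_force: [-5.5, 3.6, 24.8]
gripper_width: 0.0685
grasp_force: 50.0
```

Request:
{"op": "move_arm", "data": {
  "targets": [
    [1,0,0,-0.15,0],
    [1,0,0,-0.3,0],
    [1,0,0,-0.3,0],
    [1,0.3,0.15,0,0],
    [1,0.48,0.25,0,0],
    [1,0.48,0.25,0,0],
    [1,0.48,0.25,0,0],
    [1,0.48,0.25,0,0]
  ]
}}

```text
t: 51.45
eef_pos: [0.5559, -0.1652, 0.0919]
orientation: [-3.141, -0.001, 1.571]
contact_force: [-0.2, 0.0, -4.2]
gripper_width: 0.0686
grasp_force: 50.0
```

Request:
{"op": "move_arm", "data": {
  "targets": [
    [1,0.48,0.25,0,0],
    [1,0.48,0.25,0,0],
    [1,0.4,0.25,0,0],
    [1,0.2,0.15,0,0],
    [1,0,0,0,0],
    [1,0,0,0,0],
    [1,0,0,0,0],
    [1,0,0,0,0]
  ]
}}

```text
t: 52.45
eef_pos: [0.6228, -0.0508, 0.0934]
orientation: [3.142, 0.0, 1.57]
contact_force: [0.2, 0.3, -5.0]
gripper_width: 0.068
grasp_force: 50.0
```

```bash
python3 - <<'E'
from h import *
W=get_calibration("wrist");s=read_state();w=save("wrist","w18");print(s["eef_pos"],s["gripper_width"],s["grasp_force"],s["contact_force"])
g=cv2.cvtColor(w,cv2.COLOR_RGB2GRAY);u,v=proj(W,(.657,.032,.022));print(u,v)
for th in(50,60,70,80):
    n,l,st,c=cv2.connectedComponentsWithStats((g<th).astype(np.uint8))
    for i in range(1,n):
        if st[i,4]>800 and np.hypot(c[i][0]-u,c[i][1]-v)<60:
            e=cv2.fitEllipse(cv2.convexHull(np.argwhere(l==i)[:,::-1].astype(np.float32)));print(th,st[i],np.round(e[0],1),np.round(e[1],1),atz(W,*e[0],.022)[:2])
E
```

```text
[ 0.62281184 -0.05083805  0.09339481] 0.06802179715285986 49.99838579446077 [ 0.18657029  0.25259016 -4.98258691]
363.52917336291864 104.60187662035916
```

Request:
{"op": "move_arm", "data": {
  "targets": [
    [1,0.4,0.16,0,0],
    [1,0.4,0.16,0,0],
    [1,0.307,0.136,0,0],
    [1,0,0,0,0],
    [1,0,0,0.3,0],
    [1,0,0,0.3,0],
    [1,0,0,0.25,0],
    [1,0,0,0,0]
  ]
}}

```text
t: 53.5
eef_pos: [0.6555, 0.0324, 0.0278]
orientation: [-3.137, 0.0, 1.57]
contact_force: [0.3, 0.2, -3.7]
gripper_width: 0.0686
grasp_force: 50.0
```

Request:
{"op": "move_arm", "data": {
  "targets": [
    [1,0,0,0.05,0],
    [1,0,0,0.05,0],
    [1,0,0,0.03,0],
    [1,0,0,0.02,0],
    [1,0,0,0,0],
    [1,0,0,0,0],
    [1,0,0,0,0],
    [1,0,0,0,0]
  ]
}}

```text
t: 54.5
eef_pos: [0.6575, 0.0331, 0.0183]
orientation: [3.141, 0.0, 1.571]
contact_force: [0.1, 0.0, -4.5]
gripper_width: 0.0685
grasp_force: 50.0
```

Request:
{"op": "move_arm", "data": {
  "targets": [
    [1,0,0,0.02,0],
    [1,0,0,0.02,0],
    [1,0,0,0.01,0],
    [1,0,0,0,0],
    [1,0,0,0,0],
    [1,0,0,0,0],
    [1,0,0,0,0],
    [1,0,0,0,0]
  ]
}}

```text
t: 55.5
eef_pos: [0.6574, 0.0331, 0.0154]
orientation: [3.141, 0.0, 1.571]
contact_force: [-2.9, -0.6, 4.9]
gripper_width: 0.068
grasp_force: 50.0
```

Seated on the anvil. Release, rise and check.

Request:
{"op": "move_arm", "data": {
  "targets": [
    [-1,0,0,0,0],
    [-1,0,0,0,0],
    [-1,0,0,0,0],
    [-1,0,0,0,0],
    [-1,0,0,-0.3,0],
    [-1,0,0,-0.6,0],
    [-1,0,0,-0.6,0],
    [-1,0,0,-0.5,0]
  ]
}}

```text
t: 56.5
eef_pos: [0.6578, 0.0331, 0.1664]
orientation: [3.14, 0.0, 1.571]
contact_force: [0.9, 0.0, 0.0]
gripper_width: 0.0941
grasp_force: 0.0
```

Request:
{"op": "move_arm", "data": {
  "targets": [
    [-1,0,0,0,0],
    [-1,0,0,0,0],
    [-1,0,0,0,0],
    [-1,0,0,0,0],
    [-1,0,0,0,0],
    [-1,0,0,0,0],
    [-1,0,0,0,0],
    [-1,0,0,0,0]
  ]
}}

```text
t: 57.5
eef_pos: [0.6574, 0.0331, 0.1645]
orientation: [3.141, 0.0, 1.571]
contact_force: [-0.5, 0.7, -0.8]
gripper_width: 0.0941
grasp_force: 0.0
```

```bash
python3 - <<'E'
from h import *
W=get_calibration("wrist");s=read_state();w=save("wrist","w19");print(s["eef_pos"],s["contact_force"])
g=cv2.cvtColor(w,cv2.COLOR_RGB2GRAY);print("exp anvil",proj(W,(.657,.032,.022)),"rim",proj(W,(.657,.032,.084)))
u,v=map(int,proj(W,(.657,.032,.05)))
for r in(-15,0): print(r,[int(x) for x in g[v+r,u-80:u+81:4]])
print([int(x) for x in g[max(0,v-90):v+70:4,u]])
# template of loaded cup from w13 (scale .. depth differs little)
t=cv2.imread("pics/w13.png",0)[150:225,285:360]
best=max(((lambda r:(r[1],r[3],f))(cv2.minMaxLoc(cv2.matchTemplate(g,cv2.resize(t,None,fx=f,fy=f),cv2.TM_CCOEFF_NORMED))) for f in np.arange(.9,1.4,.05)))
print(best, "centre",best[1][0]+38*best[2],best[1][1]+38*best[2])
E
```

```text
[0.65740522 0.03314534 0.16454389] [-0.53201965  0.66022372 -0.80889353]
exp anvil (np.float64(322.851277781262), np.float64(185.95511329780007)) rim (np.float64(322.72598128877013), np.float64(198.93656724496913))
-15 [98, 94, 95, 99, 95, 86, 93, 95, 93, 95, 92, 43, 43, 50, 99, 109, 104, 110, 105, 107, 107, 110, 111, 107, 109, 106, 103, 101, 46, 50, 95, 94, 155, 155, 150, 151, 148, 155, 152, 154, 152]
0 [94, 96, 99, 97, 91, 89, 86, 94, 94, 95, 89, 45, 97, 45, 107, 104, 105, 97, 62, 62, 75, 80, 55, 161, 173, 105, 104, 103, 53, 101, 95, 92, 157, 151, 148, 152, 152, 154, 153, 152, 149]
[147, 147, 149, 148, 147, 148, 147, 147, 150, 154, 155, 86, 80, 81, 63, 58, 174, 175, 109, 109, 56, 52, 59, 109, 40, 45, 42, 45, 103, 57, 57, 58, 50, 126, 155, 155, 155, 155, 154, 157]
(0.7025830745697021, (278, 152), np.float64(1.1500000000000004)) centre 321.70000000000005 195.70000000000002
```

The cup centre (322,196) and the dark anvil band around it are symmetric to within a few mm, and the arm is clear.

```bash
python3 -c "
from cell import *
print(hand_in())"
```

```text
the job is handed in; nothing more can be done
None
```

The job is handed in, with no verdict shown: all three bushings went into the cup, the pump, mister and shaker steps ran in order to their stops, and the cup stands released on the anvil, centred to within a few mm by the last picture.

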